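Leave the vent cap a quarter turn loose on the waste bottle

TASK

Take the wide screw cap off its peg on the drying rack and screw it clockwise onto the waste bottle until it bottoms out, then back it off a quarter turn so that the bleach inside can breathe. Keep hold of the cap there and finish while still holding it; leave everything else on the rack and the table where it is.

Things in the scene. Friction and masses are not known exactly. Their poses are not given: they have to be found in the camera images.
- wide_cap: The wide screw cap, white plastic with a ribbed skirt, 52 mm across, 24 mm tall, 55 to 100 g, hung mouth down over one of the rack's three pegs (which one varies); it lifts straight up. Origin: centre of its mouth (lower edge); z up through its closed top. Right-handed thread inside: clockwise from above screws it down.
- cap_top (a point): Centre of the cap's flat top, 24 mm above the cap's origin. The inside of the top, which rests on the peg and later on the bottle's rim, is 20 mm above the origin; the bore is 40 mm wide inside the lugs of the thread.
- bottle: The square white waste bottle, 92 mm square, held against turning by a grey holder (156 mm square over its suction cups, 37 mm tall): neither can move. Origin: centre of the underside, on the table; z up the neck's axis. Below the threaded neck a 51 mm ring ends 127 mm above the table; the shoulder falls away outside it, so there is room for fingers round the neck.
- bottle_rim (a point): Centre of the bottle's rim, on the neck's axis, 165 mm above the table. The neck is 44 mm across over its thread and tapered at the rim to guide the cap on. Two-start thread: the cap moves 12 mm per turn and may enter at any yaw. Lowered on without turning it rests 6 to 12 mm above its home.
- bottle_home (a point): Where the cap's origin lies when it has bottomed out: on the neck's axis, 145 mm above the table. The cap's x axis is then nearly parallel to the bottle's x axis, either way round (within 25 degrees: the thread has slack and gives a little). Entered when its x axis is 48 degrees anticlockwise of the bottle's, the cap rests 6.8 mm above home and bottoms out after a turn of 200 to 250 degrees.
- rack: Grey plastic drying rack, a drip tray 125 x 340 mm and 18 mm tall, fixed to the table. Origin: centre of its underside; its long side is its y axis. Three upright pegs at y = -110, 0 and +110 mm, each 115 mm tall above the table with a 22 mm round crown on a 10 mm stem; the hung things rest on the crowns.
- small_cap: A bystander: a smaller screw cap of another bottle, white ribbed plastic, 38 mm across and 19 mm tall, hung on another peg. Origin: centre of its mouth, z up.
- measuring_cup: A bystander: a clear plastic measuring cup, 62 mm across at the mouth and 78 mm tall, hung mouth down on another peg. Origin: centre of its mouth, z up.
- carton: A bystander: a white and blue carton of kits, 75 x 130 mm and 58 mm tall, standing beyond the work. Origin: centre of its underside.
- sanitizer: A bystander: a pump bottle, 54 mm across and 151 mm tall. Origin: centre of its underside.

How it is judged:
By the outcome, as a careful person would: the job done as asked, in the order asked, and still so for the second after the job is handed in, while the arm keeps its last pose, push and grip.
It also fails if it takes over 64 s, if anything falls off the work surface, if the arm or the gripper's body presses on something with over 40 N, if the wrist force passes 120 N, or if a joint passes its speed limit or range.

ROBOT

A 6-joint arm with a two-finger parallel gripper is mounted at the origin on the work surface. World frame = base frame: x ahead of the robot, y to its left, z up, the work surface at z = 0. Lengths are in m, angles in rad, forces in N, time in s.
With the tool pointing down it reaches from about 0.35 to 0.725 m from the base axis. Payload 4.3 kg.
Tool frame: the origin (TCP) lies between the finger pads; the fingertips stand 22 mm ahead of it and the grasp point (between the pads) lies 3 mm ahead of it; y points along the fingers, z is the direction in which the jaws open and shut, and the axes are right-handed (so a half turn about y gives the same grasp; the last joint's range is limited). The gripper opens to 85 mm and grips with 20 to 120 N. Pads are 22 mm wide; open, the fingers measure 114 mm over their backs; the gripper's body (76 mm by 85 mm) begins 54 mm behind the grasp point. The pads swing forward as they close: fully open they stand 13 mm farther back than shut.
Start: joints at [1.035, 0.377, 0.081, 1.274, 0, 1.46], TCP at [0.238, 0.524, 0.253] pointing down, gripper open.
Joint ranges: [-2.72, 2.72], [-0.84, 1.66], [-1.02, 1.22], [-1.77, 2.12], [-1.37, 1.28], [-3.14, 3.14]. Speed limits (rad/s): [2.57, 2.57, 3.14, 3.14, 3.14, 3.14].

INTERFACE

Orientations are given as a unit quaternion [w, x, y, z].
In Python, from bench import robot gives the robot as it stands.
- The arm moves only by the shell command python3 -m crank 'ROWS' [FORCE]. ROWS is a JSON object of lists of equal length, an entry for each row: "xyz": the shift along the tool's x, y, z in mm, a list of three; "roll": the turn about the tool's y in rad; "grip": the closure, from 0 (fully open) to 1 (shut). A call has 1 to 12 rows; each row is the pose to reach, as a shift and turn from the pose commanded when the call began, along the tool's axes at that moment; what a row does not reach only later rows make up. A row lasts 1/10 s, in which the tool goes at most 50 mm and 8.59 degrees, less where a joint would pass 70% of its speed; a pose out of reach is approached as far as the arm can. A call with a gripper value outside its range is refused whole. The fingers move at their own pace and stop on an object; FORCE is the grip in N (left out, the last holds). Time passes only in rows, so rows that repeat a pose let the fingers close. It gives the time, the measured TCP pose, the force and the opening at its end, in the units of the state.
- robot.observe(): the state, without advancing time (a new reading comes with each control period).
- robot.grab_frame(name): name is "side" or "top"; returns a dict with "frame" (420x560x3 uint8, red, green, blue), "intrinsics" (3x3 intrinsics, pixels), "world_to_cam" (4x4, takes a point from world to camera coordinates). Camera axes: x right, y down, z forward; pixel columns grow to the right and rows downward; lengths in m; the calibration is good to about 2 mm. A picture is of the moment at which its call begins. There is no depth.
- robot.finish_job(): hands the job in, once; it reports no verdict.
The state is a dict: "time": time; "qpos": joint angles; "qvel": joint speeds; "joint_efforts": joint torques, N m; "position": TCP position; "eef_rot": TCP orientation; "contact_force": force on the tool from outside, world axes, zero at the start; "moment": the same for the moment, N m; "gripper_width": finger opening in m.
Only numpy, scipy, OpenCV 4.12 (cv2) and the standard library are available. Lean on these libraries where they do the work, as an engineer would, in place of code of your own. Each camera call takes 0.05 s, during which the arm holds its last target.

## Working session

There is one attempt and no reset: what is moved stays moved. The work goes in short steps, Python scripts to look and compute and a shell command to move; the robot and the scene stay as the last step left them, time stands still between calls to the robot, and variables do not carry over. Pictures are saved under pics/ and viewed, and the job is handed in when it is done.

```bash
ls; mkdir -p pics; python3 - <<'E'
from bench import robot
import cv2,numpy as np
s=robot.observe()
print(s)
for n in("side","top"):
    f=robot.grab_frame(n); cv2.imwrite(f"pics/{n}0.png",cv2.cvtColor(f["frame"],cv2.COLOR_RGB2BGR))
    print(n,f["intrinsics"],f["world_to_cam"])
E
```

```text
pics
{'time': 0.0, 'qpos': array([1.03470391e+00, 3.78059709e-01, 7.96094921e-02, 1.27440730e+00,
       3.88663739e-06, 1.46047945e+00]), 'qvel': array([ 1.13402644e-03, -7.12923174e-04, -2.02748630e-03, -5.40501011e-04,
        8.71096468e-06, -1.06548332e-03]), 'joint_efforts': array([ 1.16803294e-03, -4.63603735e+01,  2.69875664e+01,  2.08388292e-02,
        2.92446839e-04, -1.52202773e-05]), 'position': array([0.23717297, 0.52312366, 0.2523564 ]), 'eef_rot': array([-0.6904528 ,  0.69183395, -0.14963257,  0.14916706]), 'contact_force': array([-0.05977044,  0.03632484,  0.40567209]), 'moment': array([-0.03139097, -0.03218856, -0.01359761]), 'gripper_width': 0.08523954385111905}
side [[410.31939089   0.         283.29849084]
 [  0.         410.31939089 205.18006242]
 [  0.           0.           1.        ]] [[-0.96972424 -0.24401909  0.00946469  0.61935799]
 [-0.17330554  0.6603706  -0.73066809  0.2072552 ]
 [ 0.17204676 -0.71018684 -0.68266724  0.99337223]
 [ 0.          0.          0.          1.        ]]
top [[382.50082627   0.         283.5272923 ]
 [  0.         382.50082627 206.53165454]
 [  0.           0.           1.        ]] [[-0.01578785 -0.9996978  -0.01884305 -0.02607807]
 [-0.99820625  0.01684715 -0.05744951  0.65837529]
 [ 0.0577496   0.01790225 -0.99817057  1.14918679]
 [ 0.          0.          0.          1.        ]]
```

View pics/side0.png

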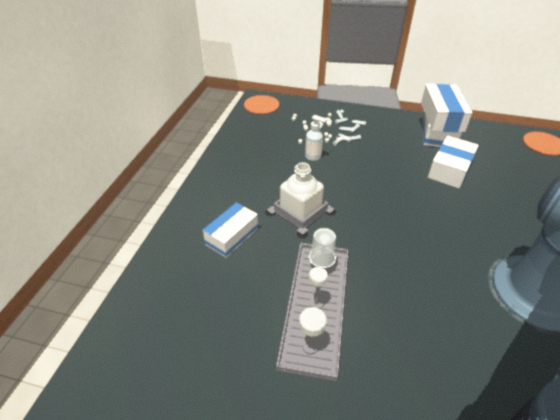

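View pics/top0.png

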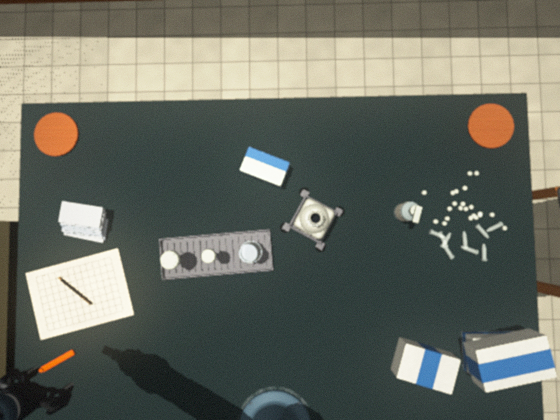

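The side view shows the wide cap at about (313,320) and the small cap at (318,276). The measuring cup is at (323,245) and the bottle rim at (303,170). In the top view the wide cap is at (169,260), the small cap at (208,257), the cup at (251,252) and the rim at (315,218). I'll enlarge these next.

```bash
python3 - <<'E'
import cv2,numpy as np
s=cv2.imread('pics/side0.png');t=cv2.imread('pics/top0.png')
def c(i,x,y,w,h,k):return cv2.resize(i[y:y+h,x:x+w],None,fx=k,fy=k,interpolation=cv2.INTER_CUBIC)
a=np.hstack([c(t,150,235,50,50,8),c(t,290,193,50,50,8)]); cv2.imwrite('pics/tc.png',a)
a=np.hstack([c(s,288,297,50,50,8),c(s,278,150,50,50,8)]); cv2.imwrite('pics/sc.png',a)
E
```

```text
(no output)
```

View pics/tc.png

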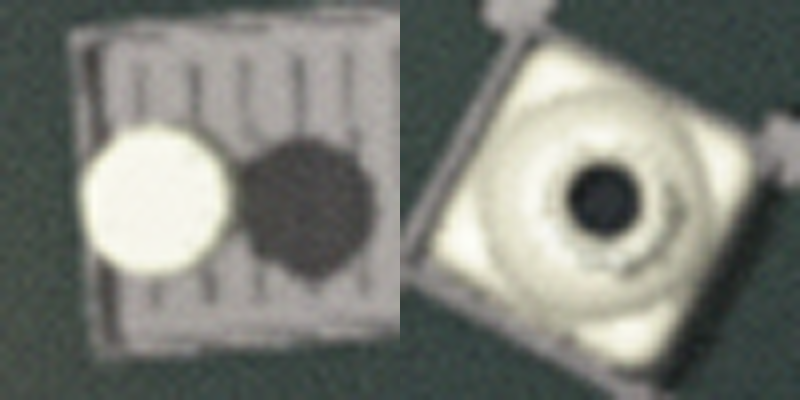

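View pics/sc.png

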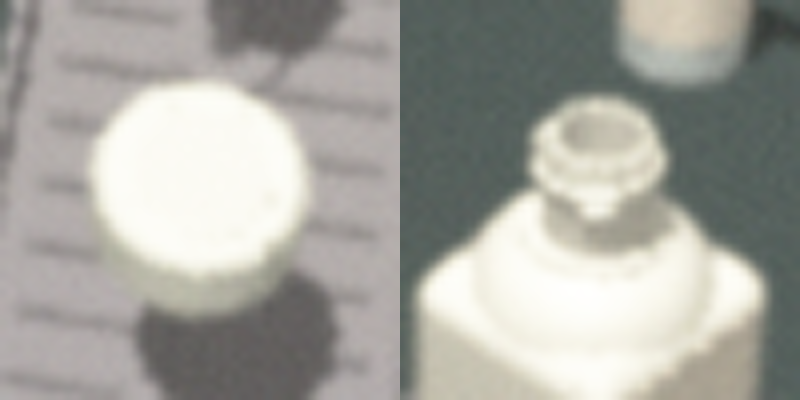

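Cap top centre reads top ≈ (169.1,259.6) and side ≈ (312.6,318.7). The bottle rim hole reads top ≈ (315.2,217.6) and side ≈ (302.6,166).

```bash
cat > h.py <<'E'
import numpy as np
from scipy.spatial.transform import Rotation as R
from scipy.optimize import least_squares
K={};T={}
K['side']=np.array([[410.31939089,0,283.29849084],[0,410.31939089,205.18006242],[0,0,1]]);T['side']=np.array([[-0.96972424,-0.24401909,0.00946469,0.61935799],[-0.17330554,0.6603706,-0.73066809,0.2072552],[0.17204676,-0.71018684,-0.68266724,0.99337223],[0,0,0,1]])
K['top']=np.array([[382.50082627,0,283.5272923],[0,382.50082627,206.53165454],[0,0,1]]);T['top']=np.array([[-0.01578785,-0.9996978,-0.01884305,-0.02607807],[-0.99820625,0.01684715,-0.05744951,0.65837529],[0.0577496,0.01790225,-0.99817057,1.14918679],[0,0,0,1]])
def proj(n,p):
    q=K[n]@(T[n][:3,:3]@np.asarray(p,float)+T[n][:3,3]);return q[:2]/q[2]
def atz(n,uv,z):
    d=T[n][:3,:3].T@np.linalg.inv(K[n])@[*uv,1];o=-T[n][:3,:3].T@T[n][:3,3]
    return o+d*(z-o[2])/d[2]
def tri(a,b):
    return least_squares(lambda p:np.r_[proj('top',p)-a,proj('side',p)-b],[.4,.2,.1]).x
def rot(q): q=np.asarray(q);return R.from_quat([q[1],q[2],q[3],q[0]])
def delta(obs,p):
    "world target TCP -> mm in tool axes"
    return rot(obs['eef_rot']).inv().apply(np.asarray(p)-obs['position'])*1000
E
python3 - <<'E'
from h import *
for nm,a,b,z in(("cap",(169.1,259.6),(312.6,318.7),.119),("rim",(315.2,217.6),(302.6,166),.165),("small",(208,256.5),(318,274.5),.119),("cup",(251,252),(323,237),.19)):
    print(nm,atz('top',a,z),atz('side',b,z),tri(a,b))
# rack corners z=.018
for uv in((159,239),(162,279.5),(271,231),(273,270)): print(atz('top',uv,.018))
# holder corners
for uv in((306,190),(285,227),(320,246),(342,211)): print(atz('top',uv,.03))
from bench import robot
s=robot.observe();print(rot(s['eef_rot']).as_matrix())
E
```

```text
cap [0.50946648 0.28228629 0.119     ] [0.50933755 0.28541969 0.119     ] [0.50943519 0.28337225 0.11571122]
rim [ 0.61847093 -0.12328336  0.165     ] [ 0.6193977  -0.12424748  0.165     ] [ 0.61882388 -0.12316461  0.16588509]
small [0.5164788  0.17354095 0.119     ] [0.51878609 0.17784199 0.119     ] [0.51801625 0.17466323 0.11513129]
cup [0.53138484 0.04624365 0.19      ] [0.52121243 0.1339465  0.19      ] [0.52770039 0.05531514 0.10513571]
[0.56486105 0.34568483 0.018     ]
[0.44198098 0.33613636 0.018     ]
[0.58390762 0.00251932 0.018     ]
[ 0.46598221 -0.00190124  0.018     ]
[ 0.70618919 -0.10586699  0.03      ]
[ 0.59534375 -0.04049369  0.03      ]
[ 0.53675829 -0.14459358  0.03      ]
[ 0.64075016 -0.21299544  0.03      ]
[[ 9.10719543e-01 -9.63525274e-04  4.13024194e-01]
 [-4.13025268e-01 -1.63222080e-03  9.10718103e-01]
 [-2.03353231e-04 -9.99998204e-01 -1.88445566e-03]]
```

```bash
python3 - <<'E'
from h import *
from bench import robot
s=robot.observe();print(delta(s,[.5094,.2835,.20]))
E
```

```text
[ 346.90972778   52.55562207 -105.7631261 ]
```

```bash
python3 -m crank '{"xyz":[[35,5,-11],[70,10,-21],[105,16,-32],[140,21,-42],[175,26,-53],[210,31,-64],[245,37,-74],[280,42,-85],[315,47,-95],[347,53,-106],[347,53,-106],[347,53,-106]],"roll":[-0.14,-0.28,-0.42,-0.56,-0.7,-0.84,-0.98,-1.12,-1.26,-1.4,-1.4,-1.4],"grip":[0,0,0,0,0,0,0,0,0,0,0,0]}'
python3 -c "
from bench import robot
from h import *
s=robot.observe();print(s['qpos'],s['position'],delta(s,[.5094,.2835,.12]))
print(rot(s['eef_rot']).as_matrix())"
```

```text
time: 1.3
position: [0.5096, 0.2832, 0.1996]
eef_rot: [0.626, -0.625, -0.33, 0.331]
contact_force: [-0.3, 0.1, 0.4]
gripper_width: 0.0854
[ 3.98136375e-01  4.13674560e-01 -4.16947471e-03  1.15464657e+00
  5.58370831e-04 -5.73281310e-01] [0.50957913 0.28317404 0.19960988] [ 0.25729585 79.61002984  0.22128296]
[[ 5.64128929e-01 -1.77823652e-03 -8.25684800e-01]
 [ 8.25685954e-01 -1.42173645e-04  5.64130024e-01]
 [-1.12054723e-03 -9.99998409e-01  1.38806065e-03]]
```

```bash
python3 -m crank '{"xyz":[[0,25,0],[0,50,0],[0,70,0],[0,85,0],[0,95,0],[0,95,0],[0,95,0]],"roll":[0,0,0,0,0,0,0],"grip":[0,0,0,0,0,0,0]}' 50
python3 - <<'E'
from bench import robot
import cv2,numpy as np
o=[]
for n,(x,y) in(("side",(275,280)),("top",(130,220))):
    f=robot.grab_frame(n)["frame"][y:y+80,x:x+80,::-1]; o.append(cv2.resize(f,None,fx=5,fy=5,interpolation=cv2.INTER_CUBIC))
cv2.imwrite("pics/grasp1.png",np.hstack(o))
E
```

```text
time: 2.0
position: [0.5095, 0.2844, 0.1059]
eef_rot: [0.625, -0.625, -0.331, 0.331]
contact_force: [0.3, 0.0, 0.1]
gripper_width: 0.0855
```

View pics/grasp1.png

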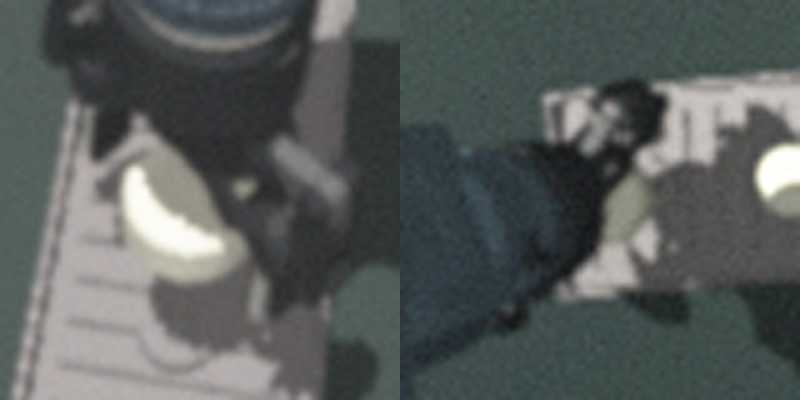

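The side crop shows the cap between the two open fingers, at crop (180,215). I'll close on it now.

```bash
python3 -m crank '{"xyz":[[0,0,0],[0,0,0],[0,0,0],[0,0,0],[0,0,0],[0,0,0],[0,0,0],[0,0,0]],"roll":[0,0,0,0,0,0,0,0],"grip":[1,1,1,1,1,1,1,1]}' 60
python3 - <<'E'
from bench import robot
import cv2,numpy as np
s=robot.observe();print(s['gripper_width'],s['moment'],s['position'])
f=robot.grab_frame("side")["frame"][270:370,260:360,::-1]
cv2.imwrite("pics/grasp2.png",cv2.resize(f,None,fx=5,fy=5,interpolation=cv2.INTER_CUBIC))
E
```

```text
time: 2.9
position: [0.5103, 0.284, 0.1061]
eef_rot: [-0.625, 0.625, 0.332, -0.33]
contact_force: [-1.4, -0.1, 6.0]
gripper_width: 0.0509
0.050905906018258125 [-0.08116696  0.15554853 -0.04600553] [0.510289   0.28403571 0.10613633]
```

View pics/grasp2.png

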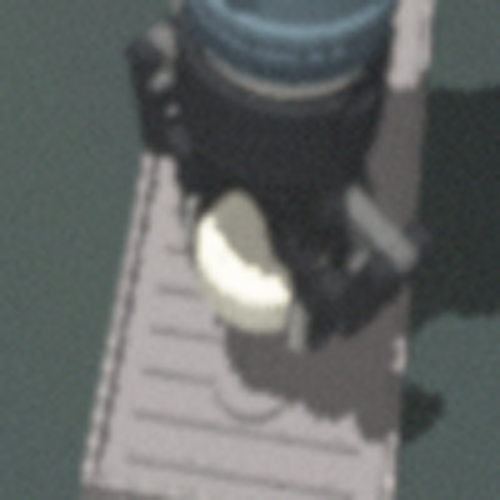

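The fingers stopped at 51 mm on the cap, at crop (245,265). Lifting straight up.

```bash
python3 -m crank '{"xyz":[[0,-8,0],[0,-20,0],[0,-45,0],[0,-75,0],[0,-105,0],[0,-135,0],[0,-155,0],[0,-165,0],[0,-165,0]],"roll":[0,0,0,0,0,0,0,0,0],"grip":[1,1,1,1,1,1,1,1,1]}'
python3 - <<'E'
from bench import robot
from h import *
import cv2,numpy as np
s=robot.observe();print(s['gripper_width'],s['moment'],s['position'],s['qpos'])
print(delta(s,[.6189,-.1235,.27]))
o=[]
for n,(x,y) in(("side",(235,190)),("top",(110,210))):
    f=robot.grab_frame(n)["frame"][y:y+160,x:x+130,::-1]; o.append(cv2.resize(f,None,fx=3,fy=3,interpolation=cv2.INTER_CUBIC))
cv2.imwrite("pics/lift.png",np.hstack(o))
E
```

```text
time: 3.85
position: [0.5105, 0.2841, 0.2721]
eef_rot: [-0.625, 0.625, 0.332, -0.33]
contact_force: [0.1, 0.4, -1.4]
gripper_width: 0.0513
0.05125627162221781 [-0.00780062 -0.01070197 -0.01099348] [0.5105328  0.28413279 0.27208888] [ 3.99275019e-01  3.90825142e-01  1.49220811e-01  1.32598851e+00
  4.81595948e-05 -5.74890327e-01]
[-276.32574316    1.8809481  -318.67358132]
```

View pics/lift.png

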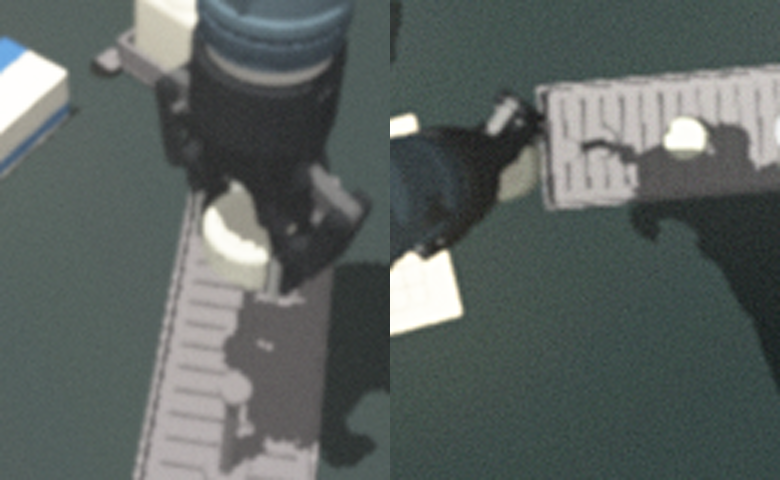

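The cap is held in the lift picture at left crop (235,235). The peg is bare at (235,385) and the small cap is still in place. Carrying it over the bottle while winding the wrist back.

```bash
python3 -m crank '{"xyz":[[-15,0,-17],[-40,0,-46],[-68,0,-78],[-96,0,-111],[-124,0,-143],[-152,0,-175],[-180,0,-208],[-208,0,-240],[-236,0,-272],[-260,0,-300],[-276,0,-319],[-276,0,-319]],"roll":[-0.1,-0.2,-0.3,-0.4,-0.52,-0.64,-0.76,-0.88,-1.0,-1.12,-1.24,-1.3],"grip":[1,1,1,1,1,1,1,1,1,1,1,1]}'
python3 -m crank '{"xyz":[[0,10,0],[0,20,0],[0,30,0],[0,40,0],[0,50,0],[0,60,0],[0,65,0],[0,65,0],[0,65,0]],"roll":[0,0,0,0,0,0,0,0,0],"grip":[1,1,1,1,1,1,1,1,1]}'
python3 - <<'E'
from bench import robot
from h import *
import cv2,numpy as np
s=robot.observe();print(s['gripper_width'],s['moment'],s['position'],s['qpos'])
print(rot(s['eef_rot']).as_matrix())
print(delta(s,[.6189,-.1235,.205]))
print(proj('side',[.6189,-.1235,.165]),proj('top',[.6189,-.1235,.165]))
o=[]
for n,(x,y) in(("side",(253,115)),("top",(265,170))):
    f=robot.grab_frame(n)["frame"][y:y+100,x:x+100,::-1]; o.append(cv2.resize(f,None,fx=4,fy=4,interpolation=cv2.INTER_CUBIC))
cv2.imwrite("pics/over.png",np.hstack(o))
E
```

```text
time: 5.15
position: [0.6182, -0.1273, 0.2675]
eef_rot: [0.299, -0.296, -0.641, 0.642]
contact_force: [1.0, 0.0, 0.5]
gripper_width: 0.0506
time: 6.05
position: [0.6187, -0.1238, 0.2055]
eef_rot: [-0.297, 0.297, 0.642, -0.642]
contact_force: [0.1, -0.1, -0.2]
gripper_width: 0.0511
0.05109491523292031 [ 0.03768078 -0.02816366 -0.06412682] [ 0.61869794 -0.12375632  0.20553151] [-2.97955526e-01  5.08092461e-01  1.60281635e-01  1.22259964e+00
  8.83156002e-05 -2.57206886e+00]
[[-6.46751084e-01  3.94785431e-04 -7.62701042e-01]
 [ 7.62701094e-01 -2.88513794e-05 -6.46751143e-01]
 [-2.77332906e-04 -9.99999922e-01 -2.82443619e-04]]
[ 0.06495908  0.53158677 -0.31973236]
[302.7256748  166.19887767] [315.27817941 217.43747809]
```

View pics/over.png

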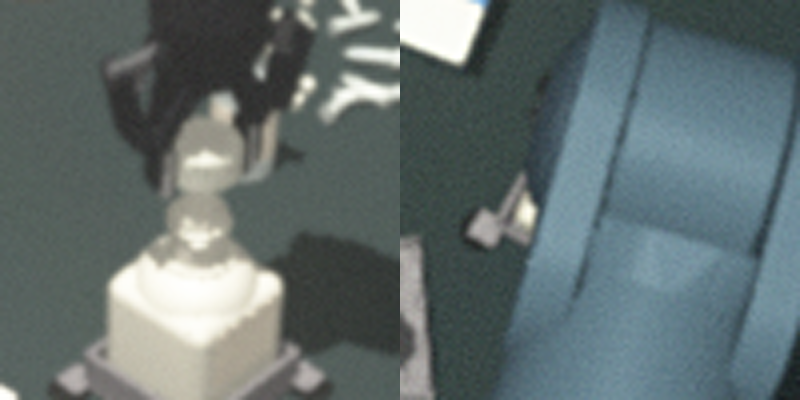

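```bash
python3 - <<'E'
from bench import robot
from h import *
import cv2,numpy as np
for z in(.195,.206,.218): print(proj('side',[.6187,-.1238,z]))
for z in (.155,.165):print('neck',proj('side',[.6189,-.1235,z]))
f=np.mean([robot.grab_frame('side')["frame"][135:185,278:328,::-1].astype(float) for _ in range(3)],0).astype(np.uint8)
cv2.imwrite("pics/over2.png",cv2.resize(f,None,fx=12,fy=12,interpolation=cv2.INTER_CUBIC))
E
```

```text
[303.31405993 156.85648889]
[303.49839859 153.36042742]
[303.70253452 149.48890224]
neck [302.56717328 169.2163908 ]
neck [302.7256748  166.19887767]
```

View pics/over2.png

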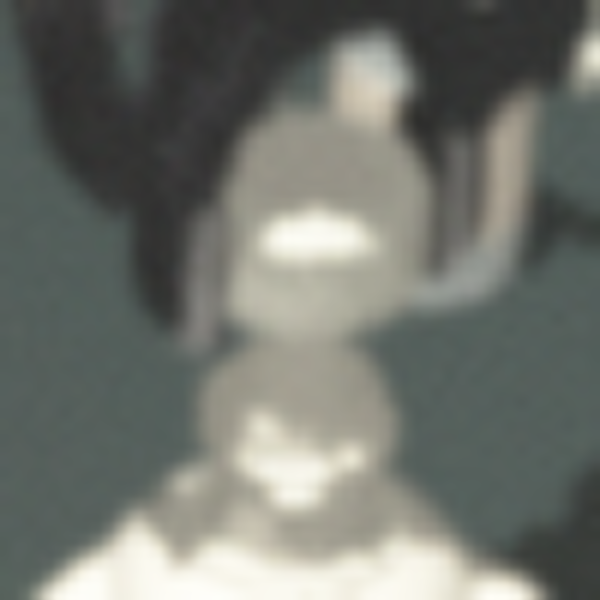

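The cap's right edge is at about 432 zoom, giving a centre near 303.4 px against 303.5 predicted. The neck centre is 302.4 px against 302.6 predicted, so they are aligned. Lowering gently.

```bash
python3 -m crank '{"xyz":[[0,12,0],[0,24,0],[0,30,0],[0,34,0],[0,34,0]],"roll":[0,0,0,0,0],"grip":[1,1,1,1,1]}'
python3 -m crank '{"xyz":[[0,1,0],[0,2,0],[0,2,0]],"roll":[0,0,0],"grip":[1,1,1]}'
python3 -m crank '{"xyz":[[0,1,0],[0,2,0],[0,2,0]],"roll":[0,0,0],"grip":[1,1,1]}'
```

```text
time: 6.8
position: [0.6179, -0.1235, 0.1701]
eef_rot: [0.298, -0.296, -0.642, 0.642]
contact_force: [0.6, -0.0, -0.4]
gripper_width: 0.0509
time: 7.1
position: [0.6187, -0.1237, 0.1697]
eef_rot: [-0.297, 0.297, 0.642, -0.642]
contact_force: [-0.3, -1.1, -1.4]
gripper_width: 0.0507
time: 7.4
position: [0.6184, -0.1232, 0.1672]
eef_rot: [-0.297, 0.297, 0.642, -0.641]
contact_force: [-1.4, 2.7, 1.0]
gripper_width: 0.0508
```

```bash
for i in 1 ; do python3 -m crank '{"xyz":[[0,1,0],[0,1,0]],"roll":[0,0],"grip":[1,1]}'; python3 -m crank '{"xyz":[[0,1,0],[0,1,0]],"roll":[0,0],"grip":[1,1]}'; done
```

```text
time: 7.6
position: [0.6184, -0.1232, 0.166]
eef_rot: [-0.297, 0.297, 0.642, -0.641]
contact_force: [-1.5, 3.0, 1.1]
gripper_width: 0.051
time: 7.8
position: [0.6185, -0.1232, 0.1656]
eef_rot: [-0.297, 0.297, 0.642, -0.641]
contact_force: [-3.5, 5.4, 2.8]
gripper_width: 0.0509
```

Side force on the cap is about 6 N along tool +x, so the neck centre lies that way. Shifting that way to relieve it.

```bash
python3 -m crank '{"xyz":[[1,0,0],[1.5,0,0],[1.5,0,0]],"roll":[0,0,0],"grip":[1,1,1]}'; python3 -m crank '{"xyz":[[0,1,0],[0,1,0]],"roll":[0,0],"grip":[1,1]}'; python3 -m crank '{"xyz":[[0,1,0],[0,1,0]],"roll":[0,0],"grip":[1,1]}'
```

```text
time: 8.1
position: [0.6184, -0.123, 0.1657]
eef_rot: [0.296, -0.298, -0.642, 0.642]
contact_force: [0.7, 1.6, 1.9]
gripper_width: 0.0506
time: 8.3
position: [0.6184, -0.1231, 0.1655]
eef_rot: [0.296, -0.298, -0.642, 0.642]
contact_force: [-0.9, 1.6, 6.8]
gripper_width: 0.0511
time: 8.5
position: [0.6184, -0.1231, 0.1654]
eef_rot: [-0.296, 0.298, 0.642, -0.642]
contact_force: [-3.0, 2.1, 10.4]
gripper_width: 0.0504
```

The cap rests about 9.3 mm above home, so it needs roughly 300°. That nearly uses up the wrist, so I'll turn about 180°, regrasp, then finish.

```bash
python3 -m crank '{"xyz":[[0,0.2,0],[0,0.4,0],[0,0.7,0],[0,1.0,0],[0,1.2,0],[0,1.2,0]],"roll":[0.12,0.24,0.36,0.5,0.6,0.6],"grip":[1,1,1,1,1,1]}'; python3 -c "
from bench import robot
s=robot.observe();print(s['moment'],s['qpos'][5],s['position'])"
```

```text
time: 9.1
position: [0.6185, -0.1226, 0.1643]
eef_rot: [-0.473, 0.475, 0.525, -0.524]
contact_force: [-2.3, 4.1, 11.9]
gripper_width: 0.0509
[ 0.73742168  0.51054182 -0.07454731] -1.9689842505756454 [ 0.61846239 -0.12263482  0.16431748]
```

```bash
python3 -m crank '{"xyz":[[0.1,0.2,0],[0.1,0.5,-0.1],[0,0.8,-0.2],[0,1.1,-0.4],[-0.1,1.4,-0.6],[-0.1,1.6,-0.7],[-0.2,1.9,-0.8],[-0.3,2.2,-0.9],[-0.3,2.2,-0.9]],"roll":[0.14,0.28,0.42,0.56,0.7,0.84,0.98,1.1,1.1],"grip":[1,1,1,1,1,1,1,1,1]}'; python3 -c "
from bench import robot
from h import *
s=robot.observe();print(s['moment'],s['qpos'][5],s['position']);r=rot(s['eef_rot']);print(r.inv().apply(s['contact_force']));print(r.as_matrix())"
```

```text
time: 10.0
position: [0.6197, -0.123, 0.1622]
eef_rot: [-0.678, 0.679, 0.201, -0.198]
contact_force: [-2.0, 3.2, 10.9]
gripper_width: 0.0509
[ 0.67735658  0.39563724 -0.06077686] -0.8686556357825834 [ 0.61969792 -0.12295445  0.16221516]
[  0.0771299  -10.88554172   3.76222663]
[[ 8.40746215e-01  3.85718023e-03 -5.41415666e-01]
 [ 5.41421216e-01 -4.89152762e-04  8.40751347e-01]
 [ 2.97809451e-03 -9.99992441e-01 -2.49961254e-03]]
```

```bash
python3 -m crank '{"xyz":[[0,0.3,0],[-0.1,0.5,0.1],[-0.2,0.8,0.1],[-0.3,1.1,0.1],[-0.3,1.3,0],[-0.4,1.6,0],[-0.4,1.9,-0.1],[-0.5,2.1,-0.1],[-0.6,2.4,-0.2],[-0.6,2.6,-0.3],[-0.6,2.6,-0.3]],"roll":[0.14,0.28,0.42,0.56,0.7,0.84,0.98,1.12,1.26,1.4,1.4],"grip":[1,1,1,1,1,1,1,1,1,1,1]}'; python3 -c "
from bench import robot
from h import *
s=robot.observe();print(s['moment'],s['qpos'][5],s['position']);r=rot(s['eef_rot']);print(r.inv().apply(s['contact_force']));print(r.as_matrix())"
```

```text
time: 11.1
position: [0.6197, -0.1243, 0.1595]
eef_rot: [-0.647, 0.647, -0.283, 0.286]
contact_force: [-0.3, 2.1, 10.0]
gripper_width: 0.0508
[ 0.30293281  0.14970496 -0.13150542] 0.5308157243330149 [ 0.61968734 -0.12425107  0.15954293]
[ -1.73391727 -10.00044172   1.20570159]
[[ 0.6758077   0.00428921  0.7370655 ]
 [-0.73706502 -0.00199781  0.67581888]
 [ 0.00437125 -0.99998881  0.00181129]]
```

The cap is threading as expected, now 3.4 mm above home. Unloading and releasing for the regrasp.

```bash
python3 -m crank '{"xyz":[[0,-0.5,0],[0,-1,0],[0,-1,0],[0,-1,0],[0,-1,0],[0,-1,0],[0,-1,0],[0,-1,0],[0,-1,0]],"roll":[0,0,0,0,0,0,0,0,0],"grip":[1,1,1,0,0,0,0,0,0]}'; python3 - <<'E'
from bench import robot
from h import *
import cv2
s=robot.observe();print(delta(s,[.6188,-.1233,.1565]),s['contact_force'])
f=robot.grab_frame('side')["frame"][115:195,258:348,::-1]
cv2.imwrite("pics/open.png",cv2.resize(f,None,fx=6,fy=6,interpolation=cv2.INTER_CUBIC))
E
```

```text
time: 12.0
position: [0.6181, -0.1233, 0.1581]
eef_rot: [-0.648, 0.648, -0.284, 0.284]
contact_force: [0.2, 0.6, -0.4]
gripper_width: 0.0853
[0.46208223 1.61314336 0.56828474] [ 0.18608506  0.55225829 -0.42644381]
```

View pics/open.png

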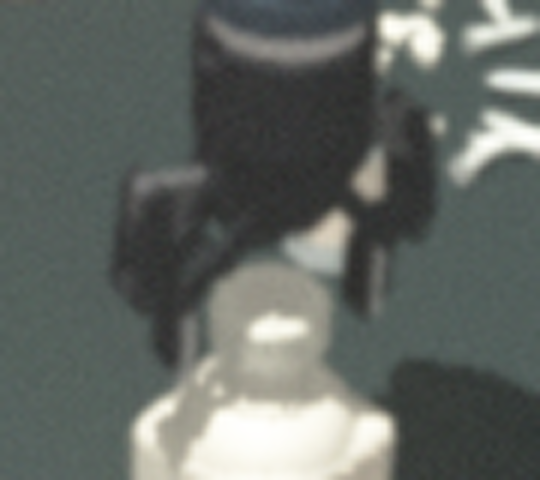

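The cap sits level on the neck, centred at crop (271,330), which is about 302.8 px against 302.6 predicted. Winding the wrist back.

```bash
python3 -m crank '{"xyz":[[0.5,0,0.6],[0.5,0,0.6],[0.5,0,0.6],[0.5,0,0.6],[0.5,0,0.6],[0.5,0,0.6],[0.5,0,0.6],[0.5,0,0.6],[0.5,0,0.6],[0.5,0,0.6],[0.5,0,0.6],[0.5,0,0.6]],"roll":[-0.14,-0.28,-0.42,-0.56,-0.7,-0.84,-0.98,-1.12,-1.26,-1.4,-1.4,-1.4],"grip":[0,0,0,0,0,0,0,0,0,0,0,0]}'
python3 -m crank '{"xyz":[[0,0,0],[0,0,0],[0,0,0],[0,0,0],[0,0,0],[0,0,0],[0,0,0],[0,0,0],[0,0,0],[0,0,0],[0,0,0]],"roll":[-0.14,-0.28,-0.42,-0.56,-0.7,-0.84,-0.98,-1.12,-1.2,-1.2,-1.2],"grip":[0,0,0,0,0,0,0,0,0,0,0]}'
python3 - <<'E'
from bench import robot
from h import *
s=robot.observe();print(delta(s,[.6188,-.1233,.1575]),s['contact_force'],s['qpos'][5])
E
```

```text
time: 13.25
position: [0.619, -0.1233, 0.1583]
eef_rot: [-0.678, 0.678, 0.199, -0.199]
contact_force: [0.3, 0.6, 0.2]
gripper_width: 0.0856
time: 14.35
position: [0.619, -0.1233, 0.1583]
eef_rot: [-0.447, 0.447, 0.548, -0.548]
contact_force: [-0.5, 0.5, -0.1]
gripper_width: 0.0853
[0.02893383 0.79307434 0.17087751] [-0.49611604  0.53898607 -0.06886012] -2.0684364968472484
```

```bash
python3 -m crank '{"xyz":[[0,0,0],[0,0,0],[0,0,0],[0,0,0],[0,0,0],[0,0,0],[0,0,0],[0,0,0]],"roll":[0,0,0,0,0,0,0,0],"grip":[1,1,1,1,1,1,1,1]}' 60; python3 -c "
from bench import robot
from h import *
s=robot.observe();print(s['moment'],s['qpos'][5],s['position']);r=rot(s['eef_rot']);print(r.inv().apply(s['contact_force']))"
```

```text
time: 15.15
position: [0.6192, -0.1234, 0.1585]
eef_rot: [-0.447, 0.447, 0.548, -0.548]
contact_force: [0.1, -0.6, 3.3]
gripper_width: 0.0509
[ 0.0145639   0.01726951 -0.03080665] -2.0712770545956394 [ 0.61917856 -0.12339659  0.15854881]
[-0.59087339 -3.25316801 -0.00339677]
```

```bash
python3 -m crank '{"xyz":[[0,0.4,0],[0,0.8,0],[0,1.1,0],[0,1.4,0],[0,1.7,0],[0,2.0,0],[0,2.2,0],[0,2.5,0],[0,2.8,0],[0,2.8,0]],"roll":[0.14,0.28,0.42,0.56,0.7,0.84,0.98,1.12,1.26,1.26],"grip":[1,1,1,1,1,1,1,1,1,1]}'; python3 -c "
from bench import robot
from h import *
s=robot.observe();print(s['moment'],s['qpos'][5],s['position']);r=rot(s['eef_rot']);print(r.inv().apply(s['contact_force']))"
```

```text
time: 16.15
position: [0.6189, -0.1234, 0.1561]
eef_rot: [-0.684, 0.684, 0.179, -0.179]
contact_force: [-0.3, 1.1, 4.6]
gripper_width: 0.051
[ 0.09293317  0.24477547 -0.01098188] -0.8091594035491564 [ 0.61892418 -0.12342927  0.15608278]
[ 0.25014423 -4.64335127  1.14764839]
```

```bash
python3 -m crank '{"xyz":[[0,0.3,0],[0,0.6,0],[0,0.8,0],[0,0.8,0]],"roll":[0.14,0.28,0.4,0.4],"grip":[1,1,1,1]}'; python3 -c "
from bench import robot
from h import *
s=robot.observe();print(s['moment'],s['qpos'][5],s['position'])"
python3 -m crank '{"xyz":[[0,0.2,0],[0,0.3,0],[0,0.3,0]],"roll":[0.1,0.2,0.2],"grip":[1,1,1]}'; python3 -c "
from bench import robot
from h import *
s=robot.observe();print(s['moment'],s['qpos'][5],s['position'])"
```

```text
time: 16.55
position: [0.6191, -0.1234, 0.1551]
eef_rot: [-0.706, 0.706, 0.04, -0.04]
contact_force: [-0.1, 0.4, 4.5]
gripper_width: 0.0513
[ 0.10816097  0.11767378 -0.08407684] -0.41027028077618655 [ 0.619073   -0.12336509  0.15512579]
time: 16.85
position: [0.6191, -0.1235, 0.155]
eef_rot: [-0.706, 0.707, -0.03, 0.031]
contact_force: [-0.6, -0.4, 5.0]
gripper_width: 0.0505
[ 0.04344571  0.21676538 -0.0171921 ] -0.21122485106349098 [ 0.61910213 -0.12353224  0.15495111]
```

```bash
m(){ python3 -c "
from bench import robot
s=robot.observe();print('M',s['moment'],s['qpos'][5],s['position'],s['joint_efforts'][5])"; }
python3 -m crank '{"xyz":[[0,0.1,0],[0,0.2,0],[0,0.2,0]],"roll":[0.05,0.1,0.1],"grip":[1,1,1]}'|grep force;m
python3 -m crank '{"xyz":[[0,0.1,0],[0,0.2,0],[0,0.2,0]],"roll":[0.05,0.1,0.1],"grip":[1,1,1]}'|grep force;m
```

```text
contact_force: [-0.8, -0.8, 5.5]
M [-0.04092049  0.31002334 -0.00398982] -0.11203471712032763 [ 0.61915788 -0.12367349  0.15494996] 0.14778348617255688
contact_force: [-2.1, -0.7, 6.8]
M [-0.06552499  0.29440379  0.00722405] -0.012063251272035395 [ 0.61927189 -0.1237066   0.15496761] 0.1444768812507391
```

The height has stalled at home (origin about 145 mm) but there is no twisting torque yet. Turning on through the thread slack.

```bash
m(){ python3 -c "
from bench import robot
s=robot.observe();print('M',s['moment'],s['qpos'][5],s['position'],s['joint_efforts'][5])"; }
python3 -m crank '{"xyz":[[0,0,0],[0,0,0],[0,0,0]],"roll":[0.05,0.1,0.1],"grip":[1,1,1]}'|grep force;m
python3 -m crank '{"xyz":[[0,0,0],[0,0,0],[0,0,0]],"roll":[0.05,0.1,0.1],"grip":[1,1,1]}'|grep force;m
python3 -m crank '{"xyz":[[0,0,0],[0,0,0],[0,0,0]],"roll":[0.05,0.1,0.1],"grip":[1,1,1]}'|grep force;m
```

```text
contact_force: [-2.1, -1.0, 7.4]
M [-0.03551067  0.3321822   0.00128553] 0.08795831897171474 [ 0.619256   -0.12371026  0.15492595] 0.14354162849485874
contact_force: [-0.6, -0.7, 7.2]
M [-0.04271053  0.3206061  -0.01822495] 0.18802235200873738 [ 0.61927231 -0.1236407   0.15493142] 0.1139578060247004
contact_force: [-3.0, 0.8, 7.7]
M [ 0.08809231  0.33166527 -0.09495353] 0.2879881782015505 [ 0.61917764 -0.12341771  0.15489435] 0.046548808459192514
```

```bash
m(){ python3 -c "
from bench import robot
s=robot.observe();print('M',s['moment'],s['qpos'][5],s['position'],s['joint_efforts'][5])"; }
python3 -m crank '{"xyz":[[0,0,0],[0,0,0],[0,0,0]],"roll":[0.05,0.1,0.1],"grip":[1,1,1]}'|grep force;m
python3 -m crank '{"xyz":[[0,0,0],[0,0,0],[0,0,0]],"roll":[0.05,0.1,0.1],"grip":[1,1,1]}'|grep force;m
```

```text
contact_force: [-1.1, 0.4, 7.0]
M [ 0.07757382  0.31071411 -0.11173562] 0.387934370555516 [ 0.61910402 -0.12334194  0.15484   ] -0.0029299972811713815
contact_force: [-2.2, 0.5, 6.2]
M [ 0.15618966  0.34959019 -0.14100762] 0.48788898805355113 [ 0.61905503 -0.12326611  0.15476171] -0.0674920273013413
```

```bash
m(){ python3 -c "
from bench import robot
s=robot.observe();print('M',s['moment'],s['qpos'][5],s['qvel'][5],s['position'],s['joint_efforts'][5],s['contact_force'],s['gripper_width'])"; }
python3 -m crank '{"xyz":[[0,0,0],[0,0,0]],"roll":[0.06,0.12],"grip":[1,1]}'>/dev/null;m
python3 -m crank '{"xyz":[[0,0,0],[0,0,0]],"roll":[0.06,0.12],"grip":[1,1]}'>/dev/null;m
python3 -m crank '{"xyz":[[0,0,0],[0,0,0]],"roll":[0,0],"grip":[1,1]}'>/dev/null;m
```

```text
M [0.03649272 0.34970893 1.11738197] 0.6065149107098505 0.6021729615199646 [ 0.61898263 -0.12323166  0.15476779] 0.48282813280820847 [-2.66416044 -0.50869167  6.09192054] 0.05120666458558782
M [-0.07060756  0.38407759  1.99738027] 0.7257541622515067 0.5635963599675186 [ 0.6188786  -0.12315835  0.15464097] 1.3377757743000984 [-1.9990696  -0.07901092  5.27558358] 0.05092351259397925
M [ 0.18899476  0.37620086 -0.02739838] 0.7272423729770245 -0.00032341606798942386 [ 0.61888606 -0.12313961  0.15463469] -0.04234260180965066 [-1.56935258  0.29816115  7.65210395] 0.050916836444145
```

```bash
m(){ python3 -c "
from bench import robot
s=robot.observe();print('M',s['moment'].round(2),s['qpos'][5].round(4),s['qvel'][5].round(3),s['position'].round(5),s['joint_efforts'][5].round(3),s['contact_force'].round(1),s['gripper_width'].round(4))"; }
python3 -m crank '{"xyz":[[0,0,0],[0,0,0]],"roll":[0,0],"grip":[1,1]}' 90 >/dev/null;m
python3 -m crank '{"xyz":[[0,0,0]],"roll":[0.03],"grip":[1]}'>/dev/null;m
python3 -m crank '{"xyz":[[0,0,0]],"roll":[0.03],"grip":[1]}'>/dev/null;m
python3 -m crank '{"xyz":[[0,0,0]],"roll":[0.03],"grip":[1]}'>/dev/null;m
python3 -m crank '{"xyz":[[0,0,0]],"roll":[0],"grip":[1]}'>/dev/null;m
python3 -m crank '{"xyz":[[0,0,0]],"roll":[0],"grip":[1]}'>/dev/null;m
```

```text
Traceback (most recent call last):
AttributeError: 'float' object has no attribute 'round'
Traceback (most recent call last):
AttributeError: 'float' object has no attribute 'round'
Traceback (most recent call last):
AttributeError: 'float' object has no attribute 'round'
Traceback (most recent call last):
AttributeError: 'float' object has no attribute 'round'
Traceback (most recent call last):
AttributeError: 'float' object has no attribute 'round'
Traceback (most recent call last):
AttributeError: 'float' object has no attribute 'round'
```

```bash
cat > m.py <<'E'
from bench import robot
import numpy as np
np.set_printoptions(precision=4,suppress=True)
s=robot.observe();print('t%.2f'%s['time'],'M',s['moment'],'q6 %.4f v %.3f e %.3f'%(s['qpos'][5],s['qvel'][5],s['joint_efforts'][5]),s['position'],s['contact_force'],'w %.4f'%s['gripper_width'])
E
python3 m.py
python3 -m crank '{"xyz":[[0,0,0]],"roll":[0.03],"grip":[1]}'>/dev/null;python3 m.py
python3 -m crank '{"xyz":[[0,0,0]],"roll":[0.03],"grip":[1]}'>/dev/null;python3 m.py
python3 -m crank '{"xyz":[[0,0,0]],"roll":[0],"grip":[1]}'>/dev/null;python3 m.py
```

```text
t20.25 M [-0.2556  1.0408  0.1259] q6 0.8170 v -0.016 e 0.084 [ 0.6184 -0.124   0.1548] [-3.4987  0.3019  6.5256] w 0.0506
t20.35 M [-0.7353  0.7604  0.164 ] q6 0.8472 v 0.306 e -0.023 [ 0.6183 -0.124   0.1548] [-2.2013 -3.5982  5.4483] w 0.0503
t20.45 M [-0.0041  0.6882  0.4141] q6 0.8774 v 0.301 e 0.095 [ 0.6183 -0.1239  0.1547] [-2.8719  0.5371  6.8644] w 0.0505
t20.55 M [0.1685 0.7612 0.1284] q6 0.8773 v -0.002 e 0.220 [ 0.6184 -0.124   0.1547] [-3.9162 -0.3145  7.5329] w 0.0507
```

```bash
python3 - <<'E'
from bench import robot
from h import *
import cv2
f=np.mean([robot.grab_frame('side')["frame"][120:190,268:348,::-1].astype(float) for _ in range(3)],0).astype(np.uint8)
cv2.imwrite("pics/tight.png",cv2.resize(f,None,fx=8,fy=8,interpolation=cv2.INTER_CUBIC))
E
python3 m.py
```

```text
t20.70 M [-0.0358  0.8673  0.1679] q6 0.8769 v -0.005 e 0.078 [ 0.6184 -0.1239  0.1547] [-3.5785  0.5629 10.9981] w 0.0505
```

View pics/tight.png

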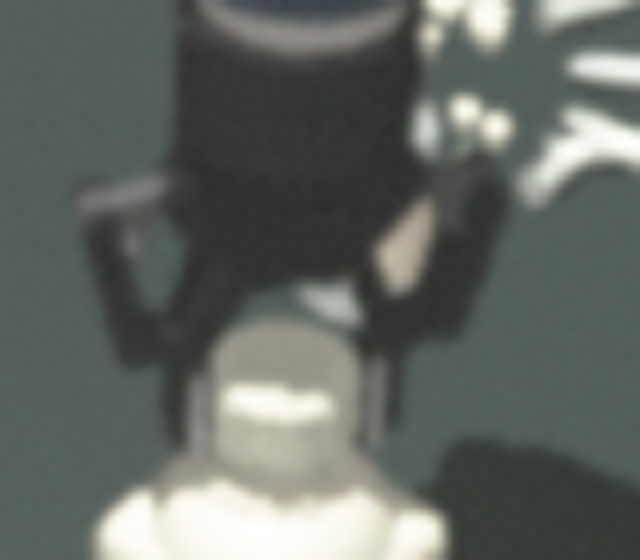

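The cap sits low on the neck at crop (288,400), level between the pads. I'll check the torque while moving.

```bash

python3 -m crank '{"xyz":[[0,0,0]],"roll":[0.06],"grip":[1]}'>/dev/null;python3 m.py
python3 -m crank '{"xyz":[[0,0,0]],"roll":[0.06],"grip":[1]}'>/dev/null;python3 m.py
python3 -m crank '{"xyz":[[0,0,0]],"roll":[0.06],"grip":[1]}'>/dev/null;python3 m.py
python3 -m crank '{"xyz":[[0,0,0]],"roll":[0.06],"grip":[1]}'>/dev/null;python3 m.py
```

```text
t20.80 M [-0.3525  1.1393  0.4942] q6 0.9376 v 0.612 e -0.235 [ 0.618  -0.1237  0.1547] [-3.5223  1.3049  8.4057] w 0.0505
t20.90 M [-0.4434  1.3512  0.3394] q6 0.9980 v 0.567 e 0.080 [ 0.618  -0.1237  0.1547] [-3.1224 -2.2842  5.0181] w 0.0503
t21.00 M [0.0948 1.4844 0.6741] q6 1.0585 v 0.598 e -0.101 [ 0.6178 -0.1233  0.1547] [-4.8295 -1.1681  4.8594] w 0.0503
t21.10 M [0.6537 1.4411 1.2302] q6 1.1175 v 0.582 e 0.592 [ 0.6178 -0.1226  0.1547] [-2.3102  4.4391 10.912 ] w 0.0503
```

Total turn is about 360° of gripper motion. The cap reached home height at q6≈-0.2, and resisting torque of 1–2 N·m first appeared near q6≈0.6. Beyond that the cap was bottomed and the pads slipped. Next is the back-off with a firmer grip, checking that the cap actually rises.

```bash

python3 -m crank '{"xyz":[[0,0,0],[0,0,0],[0,0,0]],"roll":[0,0,0],"grip":[1,1,1]}' 115 >/dev/null;python3 m.py
python3 -m crank '{"xyz":[[0,-0.1,0],[0,-0.2,0],[0,-0.3,0]],"roll":[-0.07,-0.14,-0.21],"grip":[1,1,1]}'>/dev/null;python3 m.py
python3 -m crank '{"xyz":[[0,0,0],[0,0,0],[0,0,0]],"roll":[-0.07,-0.14,-0.21],"grip":[1,1,1]}'>/dev/null;python3 m.py
python3 -m crank '{"xyz":[[0,0,0],[0,0,0],[0,0,0]],"roll":[-0.07,-0.14,-0.21],"grip":[1,1,1]}'>/dev/null;python3 m.py
python3 -m crank '{"xyz":[[0,0,0]],"roll":[0],"grip":[1]}'>/dev/null;python3 m.py
```

```text
t21.40 M [ 0.48    1.8147 -0.0776] q6 1.1169 v 0.029 e -0.289 [ 0.618  -0.1223  0.1548] [-2.4557  1.4888 13.0507] w 0.0500
t21.70 M [-0.3273  0.8641 -0.5077] q6 0.9055 v -0.703 e 0.140 [ 0.6181 -0.1236  0.1549] [-1.467  -0.8699  4.1698] w 0.0500
t22.00 M [-0.1993  0.6299 -0.2212] q6 0.6949 v -0.686 e 0.385 [ 0.6187 -0.1241  0.155 ] [-3.1831 -0.9726  4.4413] w 0.0500
t22.30 M [-0.121   0.3373 -0.083 ] q6 0.4844 v -0.693 e 0.514 [ 0.6189 -0.1239  0.155 ] [-0.8589 -1.3311  6.8483] w 0.0502
t22.40 M [-0.1635  0.2588  0.084 ] q6 0.4859 v 0.036 e -0.188 [ 0.619  -0.1239  0.155 ] [-1.7001 -0.7458  5.9811] w 0.0499
```

```bash

python3 -m crank '{"xyz":[[0,0,0],[0,0,0],[0,0,0]],"roll":[-0.07,-0.14,-0.14],"grip":[1,1,1]}'>/dev/null;python3 m.py
python3 -m crank '{"xyz":[[0,0,0],[0,0,0],[0,0,0]],"roll":[-0.07,-0.14,-0.14],"grip":[1,1,1]}'>/dev/null;python3 m.py
python3 -m crank '{"xyz":[[0,0,0],[0,0,0],[0,0,0]],"roll":[-0.07,-0.14,-0.14],"grip":[1,1,1]}'>/dev/null;python3 m.py
```

```text
t22.70 M [-0.056   0.0183  0.372 ] q6 0.3454 v 0.025 e 0.171 [ 0.6196 -0.1236  0.1551] [-0.2245 -0.9489  5.682 ] w 0.0498
t23.00 M [ 0.1162 -0.0013  0.0789] q6 0.2059 v 0.035 e -0.150 [ 0.6198 -0.1233  0.1552] [-0.0489  0.7257  6.3999] w 0.0499
t23.30 M [0.145  0.0684 0.0568] q6 0.0659 v 0.034 e -0.183 [ 0.6197 -0.1233  0.1552] [ 0.0257 -0.0911  6.6717] w 0.0496
```

```bash

python3 -m crank '{"xyz":[[0,0,0],[0,0,0],[0,0,0]],"roll":[-0.07,-0.14,-0.14],"grip":[1,1,1]}'>/dev/null;python3 m.py
python3 -m crank '{"xyz":[[0,0,0],[0,0,0],[0,0,0]],"roll":[-0.07,-0.14,-0.14],"grip":[1,1,1]}'>/dev/null;python3 m.py
python3 -m crank '{"xyz":[[0,0,0],[0,0,0],[0,0,0]],"roll":[-0.07,-0.14,-0.14],"grip":[1,1,1]}'>/dev/null;python3 m.py
python3 -m crank '{"xyz":[[0,0,0],[0,0,0],[0,0,0]],"roll":[-0.05,-0.10,-0.10],"grip":[1,1,1]}'>/dev/null;python3 m.py
```

```text
t23.60 M [0.1108 0.0318 0.1046] q6 -0.0741 v 0.038 e -0.189 [ 0.6198 -0.1233  0.1552] [0.1976 0.8108 6.1484] w 0.0499
t23.90 M [0.0679 0.0345 0.0913] q6 -0.2141 v 0.036 e -0.188 [ 0.6198 -0.1233  0.1553] [0.5273 0.3599 5.6203] w 0.0497
t24.20 M [0.0714 0.1029 0.0674] q6 -0.3541 v 0.034 e -0.185 [ 0.6197 -0.1233  0.1553] [0.5508 0.238  6.0935] w 0.0502
t24.50 M [0.1014 0.0816 0.144 ] q6 -0.4538 v 0.025 e -0.096 [ 0.6198 -0.1233  0.1555] [-0.0358  0.6221  6.5265] w 0.0500
```

```bash

python3 -m crank '{"xyz":[[0,0,0],[0,0,0],[0,0,0]],"roll":[-0.07,-0.14,-0.14],"grip":[1,1,1]}'>/dev/null;python3 m.py
python3 -m crank '{"xyz":[[0,0,0],[0,0,0],[0,0,0]],"roll":[-0.07,-0.14,-0.14],"grip":[1,1,1]}'>/dev/null;python3 m.py
```

```text
t24.80 M [0.2057 0.1883 0.0617] q6 -0.5942 v 0.036 e -0.153 [ 0.6198 -0.1232  0.1558] [-1.6515  0.2258  8.7385] w 0.0503
t25.10 M [0.2834 0.3954 0.1071] q6 -0.7342 v 0.035 e -0.134 [ 0.6198 -0.1231  0.156 ] [-1.9656  1.7796  9.9345] w 0.0504
```

The cap rotates with the gripper, and the rise matches the thread pitch on both passes, so it backed off about 105° with no net slip. The exact tight point is still unclear. I'll re-tighten with the firmer grip, reading torque while moving.

```bash

python3 -m crank '{"xyz":[[0,0,0],[0,0,0],[0,0,0],[0,0,0],[0,0,0],[0,0,0],[0,0,0]],"roll":[0.12,0.24,0.36,0.48,0.6,0.72,0.84],"grip":[1,1,1,1,1,1,1]}'>/dev/null;python3 m.py
python3 -m crank '{"xyz":[[0,0,0]],"roll":[0.07],"grip":[1]}'>/dev/null;python3 m.py
python3 -m crank '{"xyz":[[0,0,0]],"roll":[0.07],"grip":[1]}'>/dev/null;python3 m.py
python3 -m crank '{"xyz":[[0,0,0]],"roll":[0.07],"grip":[1]}'>/dev/null;python3 m.py
python3 -m crank '{"xyz":[[0,0,0]],"roll":[0.07],"grip":[1]}'>/dev/null;python3 m.py
python3 -m crank '{"xyz":[[0,0,0]],"roll":[0.07],"grip":[1]}'>/dev/null;python3 m.py
python3 -m crank '{"xyz":[[0,0,0]],"roll":[0.07],"grip":[1]}'>/dev/null;python3 m.py
python3 -m crank '{"xyz":[[0,0,0]],"roll":[0.07],"grip":[1]}'>/dev/null;python3 m.py

```

```text
t25.80 M [0.0292 0.2779 0.1069] q6 0.1119 v 1.188 e -0.922 [ 0.6193 -0.1235  0.1552] [-1.0691  0.4637  6.5363] w 0.0500
t25.90 M [0.0559 0.2075 0.0742] q6 0.1807 v 0.666 e -0.320 [ 0.6194 -0.1235  0.1552] [-2.9004  0.0187  6.795 ] w 0.0500
t26.00 M [0.1196 0.2316 0.1451] q6 0.2497 v 0.688 e -0.397 [ 0.6193 -0.1234  0.1552] [-0.785   0.1632  7.2483] w 0.0500
t26.10 M [0.0749 0.2518 0.3576] q6 0.3192 v 0.687 e -0.197 [ 0.6193 -0.1234  0.1551] [-1.4653  1.0808  5.8593] w 0.0501
t26.20 M [-0.0041  0.2866  0.6032] q6 0.3887 v 0.686 e 0.053 [ 0.6192 -0.1234  0.1551] [-1.4633  0.3518  6.9329] w 0.0502
t26.30 M [-0.0182  0.3134  0.9393] q6 0.4579 v 0.697 e 0.311 [ 0.6192 -0.1234  0.1551] [-2.1465 -0.6355  6.9751] w 0.0498
t26.40 M [-0.0736  0.2832  1.0838] q6 0.5273 v 0.685 e 0.507 [ 0.6191 -0.1234  0.155 ] [-1.8013 -0.3347  6.0439] w 0.0501
t26.50 M [-0.0172  0.3573  1.3177] q6 0.5968 v 0.680 e 0.756 [ 0.619  -0.1233  0.155 ] [-2.7083  0.6403  5.9324] w 0.0499
```

With the firm grip the slack turns freely at about 0.1 N·m. Torque then ramps steadily from q6≈0.27 to 1.3 N·m at 0.60, so the cap is bottomed. One last nudge, then back off a quarter turn straight away.

```bash

python3 -m crank '{"xyz":[[0,0,0]],"roll":[0.06],"grip":[1]}'>/dev/null;python3 m.py
python3 -m crank '{"xyz":[[0,0,0],[0,0,0],[0,0,0],[0,0,0],[0,0,0],[0,-0.1,0],[0,-0.2,0],[0,-0.4,0]],"roll":[-0.12,-0.24,-0.36,-0.48,-0.6,-0.72,-0.84,-0.96],"grip":[1,1,1,1,1,1,1,1]}'>/dev/null;python3 m.py
python3 -m crank '{"xyz":[[0,-0.3,0],[0,-0.5,0],[0,-0.7,0],[0,-0.9,0],[0,-1.1,0],[0,-1.2,0],[0,-1.2,0]],"roll":[-0.12,-0.24,-0.36,-0.48,-0.6,-0.74,-0.74],"grip":[1,1,1,1,1,1,1]}'>/dev/null;python3 m.py
```

```text
t26.60 M [-0.0678  0.3424  1.4562] q6 0.6563 v 0.589 e 0.723 [ 0.619  -0.1233  0.155 ] [-2.1653 -1.4878  7.0055] w 0.0499
t27.40 M [ 0.0325 -0.0192 -0.0641] q6 -0.3076 v -1.188 e 0.919 [ 0.6197 -0.1233  0.1553] [0.4665 0.2293 4.1735] w 0.0502
t28.10 M [0.0759 0.1828 0.0701] q6 -1.0452 v 0.072 e -0.448 [ 0.6196 -0.1233  0.1568] [-1.7433 -0.2276  5.5646] w 0.0501
```

```bash
python3 -m crank '{"xyz":[[0,0,0],[0,0,0],[0,0,0],[0,0,0],[0,0,0]],"roll":[0,0,0,0,0],"grip":[1,1,1,1,1]}'>/dev/null;python3 m.py; python3 - <<'E'
from bench import robot
import cv2,numpy as np
o=[]
a=robot.grab_frame('side')["frame"][:,:,::-1];b=robot.grab_frame('top')["frame"][:,:,::-1]
cv2.imwrite("pics/end.png",np.vstack([np.hstack([cv2.resize(a[100:400,190:390],(400,600)),cv2.resize(b[130:330,150:350],(400,400)) if 0 else cv2.resize(b[90:340,140:440],(400,600))])]))
E
python3 m.py
```

```text
t28.60 M [0.1261 0.1564 0.0363] q6 -1.0430 v 0.001 e 0.048 [ 0.6196 -0.1233  0.1568] [-0.0224  0.9259  5.7438] w 0.0499
t28.70 M [0.0805 0.1369 0.0873] q6 -1.0430 v -0.002 e 0.048 [ 0.6196 -0.1233  0.1568] [0.5877 0.1888 6.0199] w 0.0499
```

View pics/end.png

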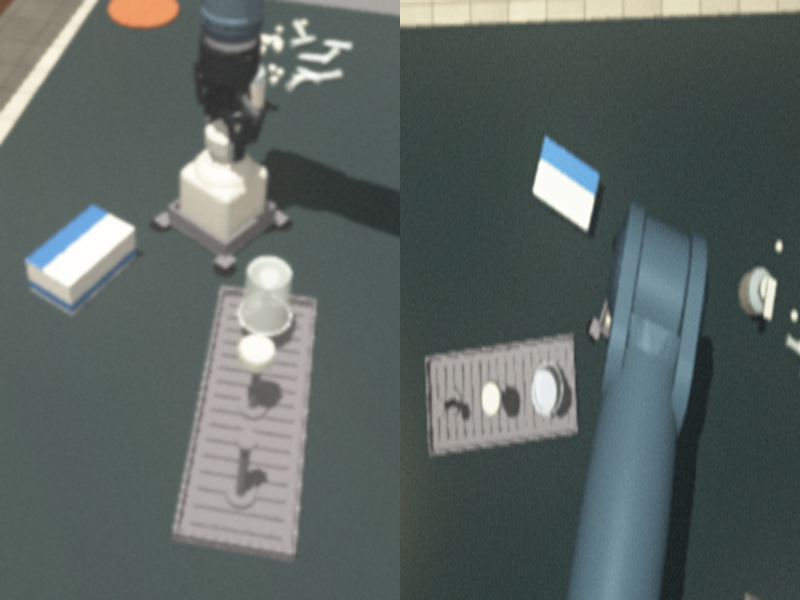

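The cap is on the neck between the pads at (220,140) in the left view. The small cap (257,352), cup (268,290), carton and sanitizer are where they were. Force and pose are steady, so I'll hand it in.

```bash
python3 -c "
from bench import robot
print(robot.finish_job())"
```

```text
the job is handed in; nothing more can be done
None
```

The wide cap is on the waste bottle, bottomed out and backed off about a quarter turn, and the job was handed in at about 29 s with the gripper still holding the cap.

**How it went:** I lifted the cap off its end peg and lowered it on, where it rested about 9.3 mm above home. I turned it about 180° clockwise, regrasped it once because the wrist would have run out of range, and turned it on to home height. My first tightening ran past the stop with unclear torque readings. I backed off about 105°, tightened again with a firmer grip, and only then did the final back-off.

**Last checks:**
- **Bottomed out:** on the second tightening the slack turned freely at about 0.1 N·m. Torque then ramped steadily to about 1.5 N·m.
- **Back-off:** the gripper turned back 97° from the tightest point, or about 75° from where the torque first began to rise. The cap rose 1.8 mm from the bottom, which fits the thread pitch and its slack and shows it turned with the gripper.
- **Holding:** the pose was steady with the fingers at 50 mm on the cap and a press of about 6 N. In the last pictures everything else on the rack and table was where it had been.

**What did not agree:** on the first pass the gripper turned about 30° past the point where the torque had reached 2 N·m, at varying, mostly lower torque, which suggested the pads were slipping. The height readings on the way back showed no net slip, and I could not fully explain that. The cap's exact turning angle was not measured directly in the pictures.

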